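# Press an end plug home with a quick clamp

### The job

Lay the aluminium tube in the white cradle of the quick clamp with its black end plug facing the jaw, and press the plug fully home by squeezing the clamp's orange trigger paddles again and again. Squeeze gently, for the trigger going stiff means that the plug is home, and the jaw must not press the thin tube with more than 25 N. Then push the red release tab down until the jaw springs all the way back, and leave the tube lying in the cradle; move jaw and plug only with the clamp's own controls and leave the other things on the bench alone.

Things in the scene. Friction and masses are not known exactly. Their poses are not given: they have to be found in the camera images.
- clamp: Quick clamp screwed to the bench: base plate 320 x 76 x 12 mm; dark housing 120 x 56 mm (x -165 to -45 mm) with its top at z 80; at the other end a white V cradle before a blue upright anvil, 60 mm wide, top at z 78, set by a screw: its inner face is somewhere from x +111 to +120, different each time. Origin: on the bench under its middle; x runs along the bar from the housing towards the anvil, z up.
- jaw: Moving jaw: toothed steel bar with an orange sprung pad, 30 mm diameter. Origin: centre of the pad's front face, 50 mm above the bench; axes as the clamp's. Starts fully back, x -15 mm in the clamp's frame; can advance 56 mm. It stays where the 6 mm ratchet teeth hold it; a spring of 1 to 2.5 N draws it back once released. The pad yields 1 mm per 5 N.
- paddle_l (a joint): Squeeze travel of the trigger paddles (m, each paddle): 0 open, 0.0085 fully in; the two are geared together and sprung outward. A full squeeze carries the jaw about 13 mm on; let go fully, it keeps 12 mm. A squeeze that stops part way still presses while held, then falls back to the last 6 mm tooth. Opens by itself when let go.
- trigger_grip (a point): Midway between the two orange trigger paddles, 103 mm above the bench, 70 mm behind the clamp's origin. Paddles: upright plates on the clamp's +y and -y sides, 34 mm long (x), 10 thick (y), z 81 to 121; outer faces 58 mm apart, 41 when squeezed. Per paddle: 3 to 7 N running free, up to 11 N as the plug slides; once it is home the trigger stalls part way: 16 N is ample, over 24 N crushes.
- tab_top (a point): Centre of the top of the red release tab (26 x 30 mm) on the housing behind the paddles, 97 mm above the bench, 135 mm behind the clamp's origin. Sprung: goes 9 mm straight down, 7 to 9 N at the bottom; only when right down (over 8.5 mm), and held there for about half a second, is the jaw free. It dips by itself up to 4 mm as teeth click past.
- cradle (a point): On the cradle's axis, 50 mm above the bench, x +62 mm of the clamp: the tube's centre goes here (4 mm either way along x do not matter, the jaw pushes the tube on to the anvil). Axes as the clamp's. The V rails are 76 mm long (x +30 to +106), 37 mm wide over all, upper edges at z 42.
- tube: Loose thin aluminium tube, 40 mm diameter, 90 mm long, 0.1 to 0.25 kg, narrow black band near its closed end. Origin: its centre, on the axis; x runs along the tube away from the plug, so that in the cradle its x agrees with the clamp's x. Starts lying in a grey-blue foam rest (plate 70 x 70 x 8 mm, V ribs 37 mm wide, upper edges 22 mm up), axis 30 mm above the bench.
- plug: End plug in the tube's -x end: black disc, 36 mm diameter, 6 mm thick, on a red-brown stem that slides in the tube with about 6 N of friction. Origin: middle of the disc's inner face. Home (disc against the tube's rim) it lies at x -45 mm in the tube's frame; it starts 6 to 13 mm further out.
- canister: Bystander: black canister with a spring on top, 42 mm diameter, 75 mm high. Origin under its centre.
- white_ring: Bystander: flat white ring, 60 mm diameter, 4 mm thick. Origin under its centre.
- spare_plug: Bystander: a spare plug standing disc down, 36 mm diameter, 24 mm high. Origin under its centre.
- screwdriver: Bystander: screwdriver lying on the bench, along its x axis.
- steel_plate: Bystander: steel strip 35 x 100 x 4 mm. Origin under its centre.
- tube_offcut: Bystander: short aluminium tube standing on end, 40 mm diameter, 55 mm high. Origin under its centre.
- circuit_board: Bystander: green circuit board 24 x 100 mm lying flat. Origin under its centre.
There are look-alikes about, which are no part of the job. Leave any green, turquoise or yellow look-alike of the tube alone.

How it is judged:
By the outcome, as a careful person would: the job done as asked, in the order asked, and still so for the second after the job is handed in, with the robot touching nothing.
It also fails if it takes over 61 s, if anything falls off the work surface, if the arm or the gripper's body presses on something with over 40 N, if the wrist force passes 120 N, or if a joint passes its speed limit or range.

### The arm

A 6-joint arm with a two-finger parallel gripper is mounted at the origin on the work surface. World frame = base frame: x ahead of the robot, y to its left, z up, the work surface at z = 0. Lengths are in m, angles in rad, forces in N, time in s.
With the tool pointing down it reaches from about 0.3 to 0.85 m from the base axis. Payload 4.2 kg.
Tool frame: the origin (TCP) lies on the centre line of the jaws, within the pads' length; the fingertips stand 17 mm ahead of it and the grasp point (between the pads) lies 2 mm behind it; z points along the fingers, y is the direction in which the jaws open and shut (so a half turn about z gives the same grasp; the last joint's range is limited). The gripper opens to 91 mm and grips with 3 to 60 N. Pads are 32 mm wide; open, the fingers measure 118 mm over their backs; the gripper's body (76 mm by 178 mm) begins 60 mm behind the grasp point.
Start: joints at [1.32, 0.32, 1.565, -0, 1.257, -0.02], TCP at [0.132, 0.56, 0.231] pointing down, gripper open.
Joint ranges: [-3.11, 3.11], [-0.84, 2.01], [0.21, 2.61], [-1.34, 4.49], [0.05, 2.63], [-2.56, 2.56]. Speed limits (rad/s): [2.57, 2.57, 3.14, 3.14, 3.14, 3.14].

### API

Orientations are given as a 3x3 rotation matrix whose columns are the frame's x, y, z axes.
In Python, from cell import env gives the robot as it stands. The module is installed in compiled form; this text tells all that it offers. Calls block until the motion is done:
- env.reach(position, orientation): joint-space move of the TCP to a pose.
- env.move_straight(position, rot=None, v=0.15, contact_N=None): straight line of the TCP; rot=None keeps the orientation; v is the mean speed in m/s. With contact_N (N) it stops when the force on the tool has changed by that much, and returns True; else False.
- env.movej(angles): joint-space move.
- env.move_gripper(opening, force=None): finger opening in m; force is the grip in N (None keeps the last); returns when the fingers have stopped.
- env.dwell(seconds).
- env.ik(position, orientation): joint angles nearest the present ones, or None.
- env.capture(name): name is "scene" or "top"; returns a dict with "pixels" (384x512x3 uint8, red, green, blue), "camera_matrix" (3x3 intrinsics, pixels), "R" (3x3) and "t" (3): a world point X has camera coordinates R X + t. Camera axes: x right, y down, z forward; pixel columns grow to the right and rows downward; lengths in m; the calibration is good to about 2 mm. A picture is of the moment at which its call begins. There is no depth.
A pose or a line that the arm cannot do raises env.IKError and nothing moves.
- env.sign_off(): hands the job in, once; it reports no verdict.
Readings, each from a call of its own:
- env.current_time(): time.
- env.current_q(): joint angles.
- env.current_dq(): joint speeds.
- env.current_joint_efforts(): joint torques, N m.
- env.current_position(): TCP position.
- env.current_tcp_rot(): TCP orientation.
- env.current_contact_force(): force on the tool from outside, world axes, zero at the start.
- env.current_wrist_torque(): the same for the moment, N m.
- env.current_finger_gap(): finger opening in m.
Only numpy, scipy, OpenCV 4.12 (cv2) and the standard library are available. Lean on these libraries where they do the work, as an engineer would, in place of code of your own. Each camera call takes 0.05 s, during which the arm holds its last target. There are 200 camera calls.

## Working session

There is one attempt and no reset: what is moved stays moved. The work goes in short steps, each a Python script; the robot and the scene stay as the last script left them, time stands still between calls to the robot, and variables do not carry over. Pictures are saved under pics/ and viewed, about 8 in all and at most 12, crops included, and the job is handed in when it is done.

```bash
mkdir -p pics; python3 - <<'E'
from cell import env
import cv2,numpy as np,pickle
d={}
for n in("scene","top"):
    c=env.capture(n);d[n]=c
    cv2.imwrite(f"pics/{n}0.png",c["pixels"][:,:,::-1])
    print(n,c["camera_matrix"].tolist(),c["R"].round(4).tolist(),c["t"].round(4).tolist(), (-c["R"].T@c["t"]).round(3))
pickle.dump(d,open("v0.pkl","wb"))
both=np.hstack([d["scene"]["pixels"],d["top"]["pixels"]])
print(env.current_time(),env.current_finger_gap(),env.current_tcp_rot().round(3).tolist())
E
```

```text
scene [[444.77001409183794, 0.0, 259.04515156154764], [0.0, 444.77001409183794, 195.39473560907985], [0.0, 0.0, 1.0]] [[0.7544, 0.6564, -0.0026], [0.5287, -0.61, -0.5902], [-0.389, 0.4439, -0.8073]] [-0.3599, -0.2511, 1.6758] [ 1.056 -0.661  1.204]
top [[366.0127417474367, 0.0, 248.25805337149455], [0.0, 366.0127417474367, 189.923119998757], [0.0, 0.0, 1.0]] [[-0.0295, -0.9989, 0.0369], [-0.9944, 0.0256, -0.103], [0.1019, -0.0398, -0.994]] [-0.0475, 0.5069, 0.9815] [ 0.403 -0.021  1.03 ]
0.1 0.0909493778946471 [[-0.973, 0.229, -0.0], [0.229, 0.973, -0.001], [-0.0, -0.002, -1.0]]
```

View pics/scene0.png

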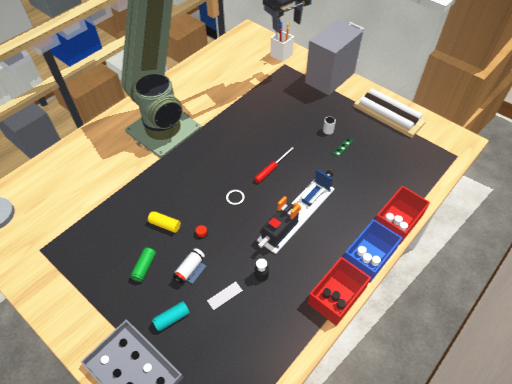

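View pics/top0.png

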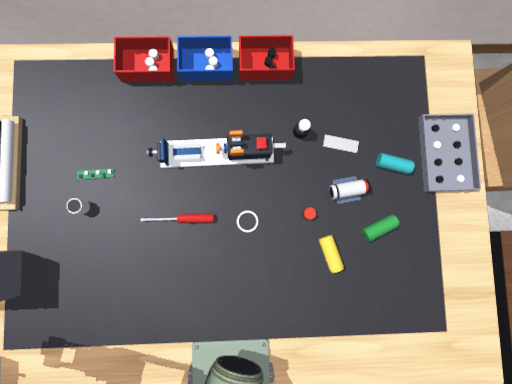

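The tube is the white/silver one: top (349,188), scene (189,265). Its look-alikes are yellow (331,254), green (381,228), turquoise (395,163) and the offcut (75,206), all in the top view. The clamp is at about (215,150) in the top view. Next I'll crop the tube and clamp in both views to check.

```bash
python3 - <<'E'
import cv2,numpy as np,pickle
d=pickle.load(open("v0.pkl","rb"))
def crop(n,x,y,w,h,s): 
    im=d[n]["pixels"][y:y+h,x:x+w,::-1]
    return cv2.resize(im,None,fx=s,fy=s,interpolation=cv2.INTER_CUBIC)
a=np.hstack([crop("top",320,165,60,45,6.667)[:300,:400],crop("scene",165,240,60,45,6.667)[:300,:400]])
b=np.hstack([crop("top",140,120,160,60,2.5)[:150,:400],np.zeros((150,400,3),np.uint8)])
b=np.zeros((300,800,3),np.uint8)
t=crop("top",142,125,160,50,3); b[:150,:480]=t
s=crop("scene",250,160,100,95,3); b[:285,490:790]=s
cv2.imwrite("pics/crop1.png",np.vstack([a,b]))
E
```

```text
(no output)
```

View pics/crop1.png

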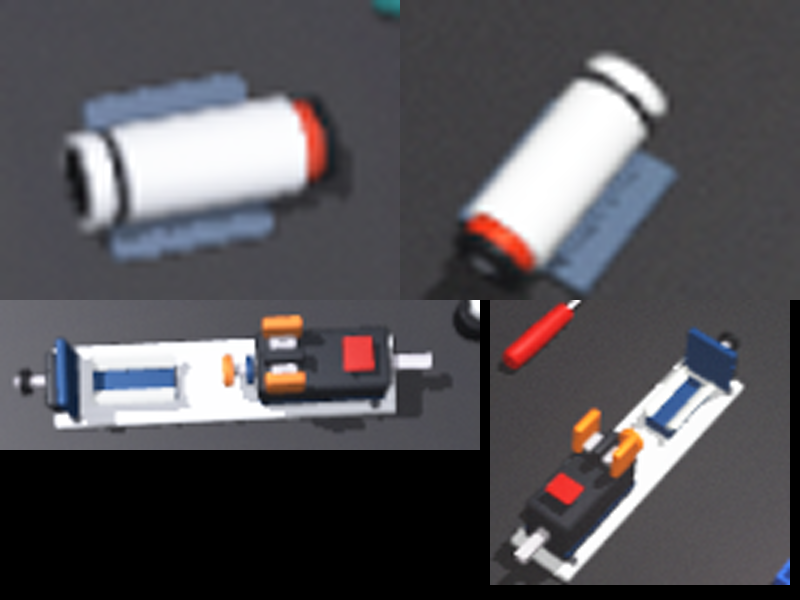

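The white tube (top 349,188) has its red stem and black disc on the right (−y) end. Its band is on the left, so its x already runs roughly like the clamp's (anvil left, housing with red tab right). Now I'll measure.

```bash
cat > geo.py <<'E'
import cv2,numpy as np
def ray(c,p):
    v=c["R"].T@np.linalg.inv(c["camera_matrix"])@np.array([p[0],p[1],1.]); return -c["R"].T@c["t"],v/np.linalg.norm(v)
def onz(c,p,z):
    o,v=ray(c,p); return o+v*(z-o[2])/v[2]
def tri(c1,p1,c2,p2):
    o1,a=ray(c1,p1);o2,b=ray(c2,p2)
    s=np.linalg.lstsq(np.c_[a,-b],o2-o1,rcond=None)[0]
    q1,q2=o1+s[0]*a,o2+s[1]*b; return (q1+q2)/2,np.linalg.norm(q1-q2)
def blobs(c,box,f,amin=6):
    x,y,w,h=box; im=c["pixels"][y:y+h,x:x+w]
    hsv=cv2.cvtColor(im,cv2.COLOR_RGB2HSV); m=f(hsv[...,0].astype(int),hsv[...,1].astype(int),hsv[...,2].astype(int)).astype(np.uint8)
    n,l,st,ce=cv2.connectedComponentsWithStats(m)
    return [dict(c=ce[i]+[x,y],a=st[i,4],pts=np.argwhere(l==i)[:,::-1]+[x,y]) for i in np.argsort(-st[:,4]) if i and st[i,4]>=amin]
red=lambda h,s,v:((h<6)|(h>174))&(s>150)&(v>100)
orange=lambda h,s,v:(h>=8)&(h<22)&(s>150)&(v>100)
blue=lambda h,s,v:(h>100)&(h<125)&(s>120)&(v>50)
white=lambda h,s,v:(s<60)&(v>140)
E
python3 - <<'E'
from geo import *
import pickle
d=pickle.load(open("v0.pkl","rb"));T,S=d["top"],d["scene"]
Bt,Bs=(142,125,160,50),(250,160,100,95)
for n,f in(("red",red),("orange",orange),("blue",blue),("white",white)):
    for nm,c,b in(("top",T,Bt),("scn",S,Bs)):
        print(n,nm,[(B["c"].round(1).tolist(),int(B["a"])) for B in blobs(c,b,f)])
# tab
r1,r2=[blobs(c,b,red)[0]["c"] for c,b in((T,Bt),(S,Bs))]
print("tab",tri(T,r1,S,r2))
# tube
tb=[]
for c,b in((T,(320,165,60,45)),(S,(165,240,60,45))):
    B=blobs(c,b,lambda h,s,v:(v>120)&(s<60))
    print([(x["c"].round(1).tolist(),int(x["a"])) for x in B])
    pts=np.vstack([x["pts"] for x in B[:2]]).astype(np.float32)
    R=cv2.minAreaRect(pts); print("rect",R)
    rr=[x for x in blobs(c,b,red)][0]["c"]; print("red",rr)
    box=cv2.boxPoints(R); e=[np.linalg.norm(box[i]-box[(i+1)%4]) for i in range(4)]
    i=int(np.argmin(e[:2])); m1=(box[i]+box[(i+1)%4])/2; m2=(box[(i+2)%4]+box[(i+3)%4])/2
    if np.linalg.norm(m1-rr)>np.linalg.norm(m2-rr): m1,m2=m2,m1
    tb.append((c,m1,m2))   # m1 plug end
(c,a1,a2),(c_,b1,b2)=tb
def plane(c,p,q):
    o,u=ray(c,p);_,v=ray(c,q);n=np.cross(u,v);n/=np.linalg.norm(n);return n,n@o
n1,d1=plane(c,a1,a2);n2,d2=plane(c_,b1,b2)
u=np.cross(n1,n2);u/=np.linalg.norm(u); u*=np.sign(u[1])
p0=np.linalg.lstsq(np.array([n1,n2,u]),np.array([d1,d2,u@onz(c,(a1+a2)/2,.03)]),rcond=None)[0]
print("axis dir",u,"pt",p0,"yaw",np.degrees(np.arctan2(u[1],u[0])))
for c,m1,m2 in tb:
    for z in(.03,.05):
        e1,e2=onz(c,m1,z),onz(c,m2,z);print(z,"ends",e1.round(4),e2.round(4),"mid",((e1+e2)/2).round(4),"len",np.linalg.norm(e1-e2).round(4),"yaw",np.degrees(np.arctan2(*(e2-e1)[1::-1])).round(1))
E
```

```text
red top [([261.1, 142.5], 119)]
red scn [([265.3, 171.7], 202), ([274.2, 222.5], 80)]
orange top [([235.9, 133.1], 76), ([236.5, 152.1], 73), ([217.6, 148.0], 20)]
orange scn [([294.7, 210.1], 95), ([281.5, 202.5], 73)]
blue top [([186.4, 150.9], 149), ([163.8, 151.1], 148), ([224.7, 147.8], 12), ([244.0, 158.0], 9), ([264.0, 157.0], 9)]
blue scn [([323.0, 178.4], 188), ([311.1, 193.9], 88), ([347.4, 251.3], 29)]
white top [([204.0, 153.8], 1605), ([278.9, 145.0], 66), ([235.8, 138.6], 36), ([236.0, 147.3], 25), ([154.2, 151.5], 18), ([300.1, 127.2], 16), ([147.0, 151.5], 8), ([271.8, 139.0], 6)]
white scn [([300.6, 213.1], 986), ([283.9, 206.6], 21), ([289.4, 211.6], 10), ([277.2, 160.9], 8)]
tab (array([ 0.57572129, -0.08277797,  0.28379513]), np.float64(0.005230126109812661))
[([351.3, 188.1], 411), ([334.1, 191.4], 68)]
rect ((348.0016784667969, 188.67617797851562), (15.119322776794434, 34.75706100463867), 79.99201965332031)
red [366.46153846 185.42307692]
[([189.9, 263.1], 423)]
rect ((190.0487823486328, 262.93902587890625), (14.680334091186523, 32.952667236328125), 38.65980911254883)
red [179.65384615 275.46153846]
axis dir [-0.14761292  0.98886703  0.01877304] pt [ 0.50124926 -0.3385819   0.03413449] yaw 98.49012421679087
0.03 ends [ 0.5087 -0.3871  0.03  ] [ 0.4943 -0.2901  0.03  ] mid [ 0.5015 -0.3386  0.03  ] len 0.0981 yaw 98.4
0.05 ends [ 0.5065 -0.3798  0.05  ] [ 0.4924 -0.2847  0.05  ] mid [ 0.4995 -0.3323  0.05  ] len 0.0961 yaw 98.4
0.03 ends [ 0.5064 -0.3825  0.03  ] [ 0.4909 -0.2841  0.03  ] mid [ 0.4986 -0.3333  0.03  ] len 0.0996 yaw 98.9
0.05 ends [ 0.5157 -0.3872  0.05  ] [ 0.5005 -0.2905  0.05  ] mid [ 0.5081 -0.3389  0.05  ] len 0.0979 yaw 98.9
```

```bash
python3 - <<'E'
from geo import *
import pickle
d=pickle.load(open("v0.pkl","rb"));T,S=d["top"],d["scene"]
Bt,Bs=(142,125,160,50),(250,160,100,95)
r1=blobs(T,Bt,red)[0]["c"];r2=blobs(S,Bs,red)[1]["c"]
print("tab",tri(T,r1,S,r2),onz(T,r1,.097))
P=blobs(T,Bt,orange)[:2]
# paddle tops: brightest orange px
for z in(.121,.112): print("paddles",z,[onz(T,p["c"],z).round(4) for p in P],"mid",onz(T,(P[0]["c"]+P[1]["c"])/2,z).round(4))
s=blobs(S,Bs,orange); print("paddle far tri",tri(T,P[1]["c"],S,s[1]["c"]), "near",tri(T,P[0]["c"],S,s[0]["c"]))
for p in P: print(p["pts"].min(0),p["pts"].max(0))
# plate lower (robot side) long edge, top view: last white pixel per column
W=blobs(T,Bt,white)[0]["pts"]
def edge(cols,fn): 
    e=np.array([[x,fn(W[W[:,0]==x][:,1])] for x in cols if (W[:,0]==x).any()],float); return e
e=edge(range(165,268),max); l=cv2.fitLine(e.astype(np.float32),cv2.DIST_HUBER,0,.01,.01).ravel(); 
a,b=l[2:]-50*l[:2],l[2:]+50*l[:2]
A,B=sorted([onz(T,a+[0,.5],.006),onz(T,b+[0,.5],.006)],key=lambda q:q[1]);print("lower edge",A,B,"yaw",np.degrees(np.arctan2(*(B-A)[1::-1])))
e=edge(range(175,225),min); print("upper rows",e[::7].tolist())
l=cv2.fitLine(e.astype(np.float32),cv2.DIST_HUBER,0,.01,.01).ravel();a,b=l[2:]-40*l[:2],l[2:]+40*l[:2]
A2,B2=sorted([onz(T,a-[0,.5],.012),onz(T,b-[0,.5],.012)],key=lambda q:q[1]);print("upper edge",A2,B2,"yaw",np.degrees(np.arctan2(*(B2-A2)[1::-1])))
print("white cols",W.min(0),W.max(0))
# blue cradle floor strip
for i in(0,1):
  b=blobs(T,Bt,blue)[i];print("blue",cv2.minAreaRect(b["pts"].astype(np.float32)),b["pts"].min(0),b["pts"].max(0),onz(T,b["c"],.02).round(4),onz(T,b["c"],.078).round(4))
E
```

```text
tab (array([ 0.62137889, -0.09635597,  0.09529192]), np.float64(0.0011408675155945988)) [ 0.62138015 -0.09581046  0.097     ]
paddles 0.121 [array([ 0.6412, -0.0308,  0.121 ]), array([ 0.5924, -0.0308,  0.121 ])] mid [ 0.6168 -0.0308  0.121 ]
paddles 0.112 [array([ 0.6436, -0.0308,  0.112 ]), array([ 0.5943, -0.0309,  0.112 ])] mid [ 0.6189 -0.0309  0.112 ]
paddle far tri (array([ 0.59557271, -0.03138251,  0.10407061]), np.float64(0.0010594562119591682)) near (array([ 0.64449872, -0.03066905,  0.10935148]), np.float64(0.0005705120509340448))
[230 130] [242 136]
[230 149] [243 155]
lower edge [ 0.58498545 -0.11486126  0.006     ] [0.57719258 0.16669828 0.006     ] yaw 91.58540145499514
upper rows [[175.0, 140.0], [182.0, 140.0], [189.0, 139.0], [196.0, 139.0], [203.0, 139.0], [210.0, 138.0], [217.0, 138.0], [224.0, 138.0]]
upper edge [ 0.65990584 -0.04157078  0.012     ] [0.65343231 0.18326265 0.012     ] yaw 91.64923546854757
white cols [160 138] [273 167]
blue ((186.0710906982422, 150.9214630126953), (5.44320011138916, 26.117374420166016), 87.1375961303711) [173 148] [199 154] [0.6199 0.1077 0.02  ] [0.6074 0.1003 0.078 ]
blue ((164.0, 150.5), (25.0, 6.0), 90.0) [161 138] [167 163] [0.6207 0.1701 0.02  ] [0.6082 0.1591 0.078 ]
```

```bash
cat > rob.py <<'E'
import numpy as np,cv2
from cell import env
yawC=np.radians(91.62); O=np.array([.6183,.039,0])
u=np.array([np.cos(yawC),np.sin(yawC),0]); w=np.array([-u[1],u[0],0])
def C(x,y,z): return O+x*u+y*w+np.array([0,0,z])
def down(yaw):
    x=np.array([np.cos(yaw),np.sin(yaw),0]); z=np.array([0,0,-1.]); return np.c_[x,np.cross(z,x),z]
def shot(tag,boxes):
    out=[]
    for n,(x,y,W,H) in boxes:
        c=env.capture(n); im=c["pixels"][y:y+H,x:x+W,::-1]; out.append(cv2.resize(im,(390,int(390*H/W)),interpolation=cv2.INTER_CUBIC))
    h=max(o.shape[0] for o in out)
    cv2.imwrite(f"pics/{tag}.png",np.hstack([np.pad(o,((0,h-o.shape[0]),(0,0),(0,0))) for o in out]))
E
python3 - <<'E'
from rob import *
yt=np.radians(98.5); R=down(yt); p=np.array([.5008,-.336,0])
env.reach(p+[0,0,.15],R); print(env.current_time(),env.current_q().round(2))
env.move_gripper(.07)
print("hit",env.move_straight(p+[0,0,.032],v=.1,contact_N=6),env.current_position().round(4))
env.move_gripper(.03,12); print("gap",env.current_finger_gap(),env.current_contact_force().round(2))
env.move_straight(p+[0,0,.20],v=.2)
print("gap",env.current_finger_gap(),env.current_contact_force().round(2),env.current_time())
shot("lift",[("top",(300,140,100,90)),("scene",(150,200,100,90))])
E
```

```text
3.4917 [-0.61  0.42  1.62  0.    1.1  -0.76]
hit False [ 0.5012 -0.3363  0.0327]
gap 0.0441865051480495 [-1.52  0.61  2.14]
gap 0.039752477238689854 [ 0.13 -0.43 -1.07] 6.8583
```

View pics/lift.png

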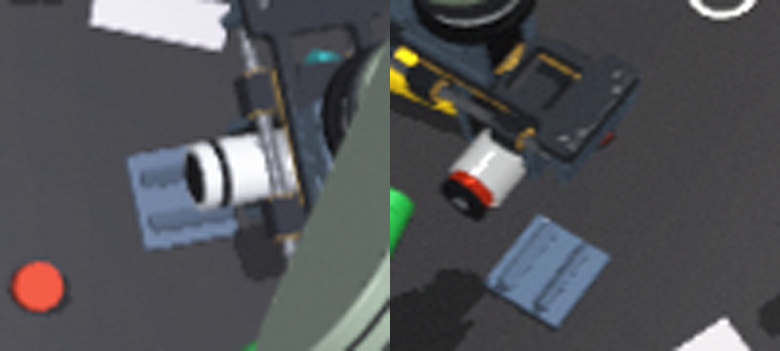

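Tube held (gap 39.8 mm, about 1 N weight), plug end towards −y (scene crop 465,195), rest empty. Now place it.

```bash
python3 - <<'E'
from rob import *
R=down(yawC)
env.reach(C(.060,0,.20),R); print(env.current_time(),env.current_q().round(2),env.current_finger_gap())
env.move_straight(C(.060,0,.075),v=.15)
f0=env.current_contact_force()
print("hit",env.move_straight(C(.060,0,.049),v=.03,contact_N=4),env.current_position().round(4),(env.current_contact_force()-f0).round(2),env.current_finger_gap())
print(env.current_time())
env.move_gripper(.065)
print((env.current_contact_force()-f0).round(2))
env.move_straight(C(.060,0,.17),v=.2)
env.reach(C(-.07,0,.17),R); print(env.current_time())
shot("placed",[("top",(142,115,160,70)),("scene",(240,150,110,110))])
E
```

```text
8.6083 [ 0.14  0.42  1.49 -0.    1.23  0.11] 0.03994916259810013
hit True [0.617  0.099  0.0557] [ 0.16 -1.04  4.42] 0.039701000467143074
10.2333
[ 0.58 -0.83  0.67]
12.1167
```

View pics/placed.png

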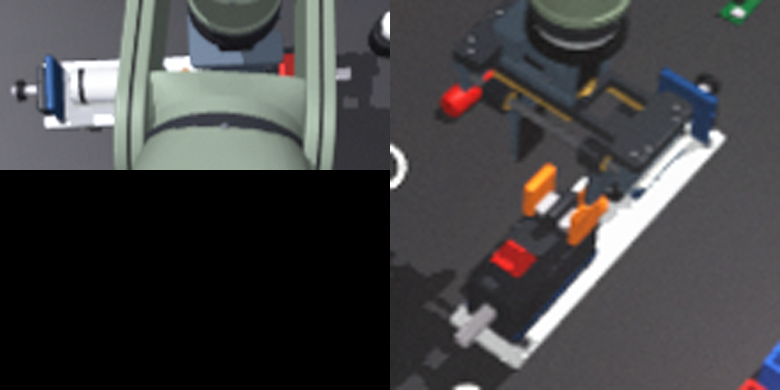

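The arm hides the cradle, so I'll swing aside and look, since contact came 3 mm early.

```bash
python3 - <<'E'
from rob import *
from geo import *
q=env.current_q(); q[0]-=.75; env.movej(q); print(env.current_time(),env.current_position().round(3))
shot("placed2",[("top",(142,115,160,70)),("scene",(250,155,100,95))])
E
```

```text
13.8833 [ 0.434 -0.444  0.169]
```

View pics/placed2.png

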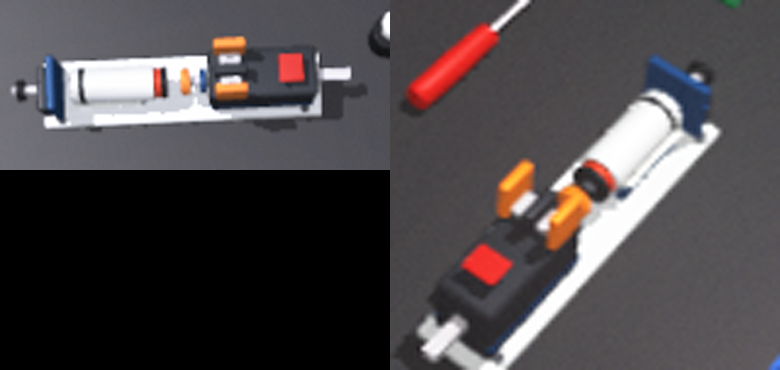

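Tube lies level and aligned in the cradle: top crop 78–168, black plug facing the orange pad, scene crop (595,180). Now the first squeeze, gentle, to see the numbers.

```bash
cat >> rob.py <<'E'
def squeeze(F):
    env.move_gripper(.038,F); g=[env.current_finger_gap()]
    for _ in range(2): env.dwell(.25); g.append(env.current_finger_gap())
    env.move_gripper(.066,F); env.dwell(.2)
    print("F",F,"gap mm",np.round(np.array(g)*1e3,2),"open",round(env.current_finger_gap()*1e3,1),"f",env.current_contact_force().round(1),"t",env.current_time()); return g[-1]
E
python3 - <<'E'
from rob import *
q=env.current_q(); q[0]+=.75; env.movej(q)
env.move_gripper(.075)
print("hit",env.move_straight(C(-.07,0,.103),rot=down(yawC),v=.12,contact_N=6),env.current_position().round(4))
squeeze(14)
E
```

```text
hit False [ 0.6208 -0.031   0.1035]
F 14 gap mm [40.85 41.05 40.63] open 66.1 f [-0.5 -0.6  0.2] t 18.625
```

```bash
python3 - <<'E'
from rob import *
for i in range(4):
    if squeeze(14)>.0425: break
E
```

```text
F 14 gap mm [41.18 41.03 40.76] open 65.9 f [-0.4  0.2 -0.3] t 20.4083
F 14 gap mm [40.49 40.52 40.84] open 66.0 f [-1.  -0.6  0.6] t 22.1917
F 14 gap mm [48.98 49.14 49.11] open 66.1 f [-0.2 -0.2 -0. ] t 23.8
```

Stalled at 49 mm on the fourth squeeze. I'll confirm it at 16 N, then look.

```bash
python3 - <<'E'
from rob import *
squeeze(16)
env.move_gripper(.075); env.move_straight(C(-.07,0,.17),v=.2)
q=env.current_q(); q[0]-=.75; env.movej(q); print(env.current_time())
shot("home",[("top",(142,125,120,50)),("scene",(270,155,80,75))])
E
```

```text
F 16 gap mm [48.23 47.95 47.75] open 65.9 f [ 1.1 -0.5  0.1] t 25.4333
27.95
```

View pics/home.png

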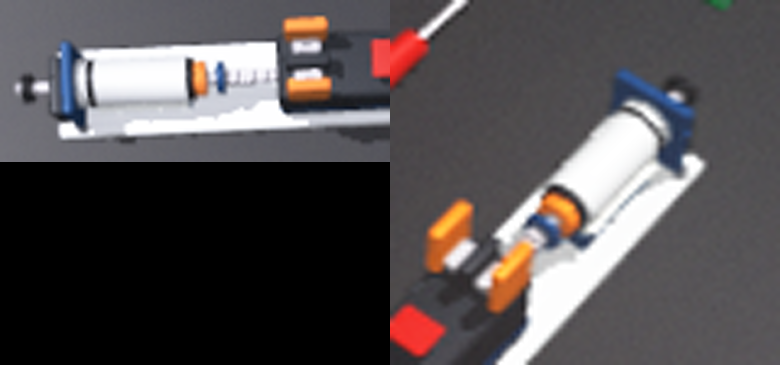

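Plug home: black disc flush against the tube rim with no red stem showing, and the tube end at the anvil. Now the release tab.

```bash
python3 - <<'E'
from rob import *
q=env.current_q(); q[0]+=.75; env.movej(q)
env.reach(C(-.135,0,.17),down(yawC)); env.move_gripper(.0,10)
env.move_straight(C(-.135,0,.122),v=.15); f0=env.current_contact_force()
h=env.move_straight(C(-.135,0,.098),v=.02,contact_N=14)
for _ in range(3): print(h,env.current_position().round(4),(env.current_contact_force()-f0).round(1)); env.dwell(.5)
env.move_straight(C(-.135,0,.20),v=.2)
q=env.current_q(); q[0]-=.75; env.movej(q); print(env.current_time())
shot("rel",[("top",(142,125,160,50)),("scene",(250,155,100,95))])
E
```

```text
True [ 0.6223 -0.096   0.1057] [-2.6 -0.3  7.7]
True [ 0.6223 -0.096   0.1058] [-3.   0.   8.2]
True [ 0.6223 -0.096   0.1058] [-3.2  0.1  7.6]
36.4
```

View pics/rel.png

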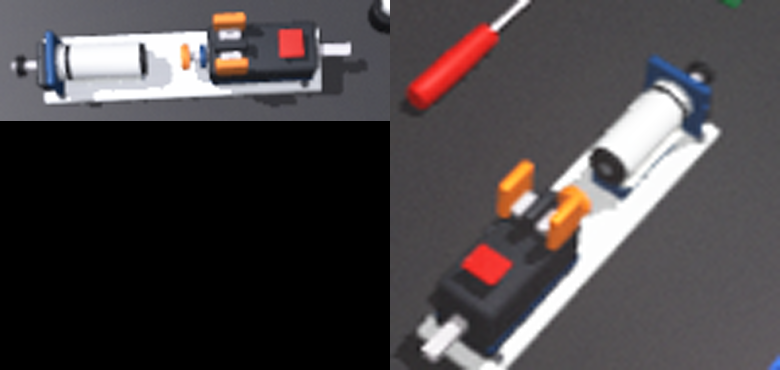

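The jaw is back, the plug home and the tube in the cradle. I'll compare the pad's pixel with the start, then hand in.

```bash
python3 - <<'E'
from rob import *
from geo import *
c=env.capture("top")
print([(b["c"].round(1).tolist(),int(b["a"])) for b in blobs(c,(142,125,160,50),orange)],"start pad 217.6,148.0")
b=blobs(c,(142,125,160,50),orange)
if len(b)==3 and abs(b[2]["c"][0]-217.6)<.6: env.sign_off(); print("signed",env.current_time())
E
```

```text
[([236.0, 133.1], 73), ([236.5, 152.1], 73), ([217.6, 148.0], 20)] start pad 217.6,148.0
the job is handed in; nothing more can be done
the job is handed in; nothing more can be done
```

The job is done and handed in at about 36 s of the 61 s allowed; no verdict is reported.

- **Tube:** I moved it from the foam rest into the cradle with its plug facing the jaw. Contact came about 3 mm higher than expected while lowering, but a picture then showed the tube lying level and aligned.
- **Squeezing:** At 14 N the paddles closed fully three times (about 41 mm apart), then stalled at 49 mm on the fourth squeeze. One more squeeze at 16 N also stalled, at 47.8 mm. The jaw's force on the tube was not measured directly.
- **Plug home:** The next picture showed the disc flush on the tube's rim with no red stem visible, and the tube up against the anvil.
- **Release:** I pressed the tab to its bottom, about 8 N, and held it for 1.5 s. By arm position it went down 8 to 9 mm.
- **Last check:** The jaw pad is back on its starting pixel (217.6, 148.0 in the top view). The plug is still home, the tube is in the cradle, and the gripper is clear of everything.

No check failed.

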